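# Lower the ratchet neck rest on the luthier's bench

## Task

With the fingertips only, press the red tab of the ratchet pawl down until the pawl is fully free of the toothed wheel, and let go of it so that it stays free. Then push the blue-padded arm of the rest down past its teeth until it lies level on its stop, and leave it there with the pawl still free. Do not force the arm down while the pawl is engaged, grasp nothing, and leave the glue bottle, varnish jar, spool clamp and brush where they are.

Things in the scene. Friction and masses are not known exactly. Their poses are not given: they have to be found in the camera images.
- rest: Fixed ratchet rest (neck prop): wooden board 375 x 90 x 18 mm on the bench, two pairs of green cheeks. Origin on the bench under the arm hinge, mid-board; x runs along the board towards the arm's padded end, y across, z up. Arm hinge 70 mm up (cheeks to 88 mm); pawl pivot at x = -85 mm, 105 mm up (cheeks to 115 mm).
- hinge (a point): Point on the arm's hinge axis (the axis runs along the rest's y), 70 mm above the bench, midway between the cheeks. Fixed.
- pad_top (a point): Centre of the top of the blue rubber pad (50 mm along the arm, 68 across, on a dark wooden plate 56 x 74) at the arm's outer end: 150 mm from the hinge axis measured along the arm, 16 mm above the arm's centre line, which passes through the hinge axis. Moves with the arm; its axes equal the rest's when the arm reads 0 and turn with it.
- rest_arm (a joint): Arm angle, rad. 0: raised fully, 0.80 rad (46 degrees) above level; grows as the arm goes down; 0.80: level, on its stop (pad top 86 mm above the bench). With the pawl engaged it is blocked at about 0.10 to 0.13. The hinge is stiff: the arm stays where left, and with the pawl free takes a push of 2 to 6 N on the pad.
- tab_top (a point): Centre of the top face of the red tab (36 mm along the rest, 44 mm across, 6 mm thick) at the tail of the brass pawl, 132 mm above the bench when the pawl is engaged. It lies 62 mm behind the pawl's pivot and 27 mm above it. It goes down about 18 mm as the pawl goes from engaged to fully free. It moves with the pawl.
- rest_pawl (a joint): Pawl angle, rad. 0: engaged, hook down between the wheel's teeth; grows as the tab is pressed down and the hook rises; 0.30: fully free, on its stop. The hook clears the teeth from about 0.12. The pivot is stiff (2 to 3 N on the tab moves it), with no spring: the pawl stays where it is left.
- glue_mid (a point): Bystander: white glue bottle with an orange cap, 48 mm diameter, 115 mm tall, standing loose; point half-way up its axis.
- varnish_mid (a point): Bystander: amber varnish jar with a dark lid, 58 mm diameter, 70 mm tall, standing loose; point half-way up its axis.
- spool_mid (a point): Bystander: pale wooden spool clamp (two discs of 44 mm on a spindle), 90 mm tall, standing loose; point half-way up its axis.
- brush: Bystander: brush 160 mm long lying loose on the bench, handle to its -x; origin under its middle.

How it is judged:
By the outcome, as a careful person would: the job done as asked, in the order asked, and still so for the second after the job is handed in, with the robot touching nothing.
It also fails if it takes over 38 s, if anything falls off the work surface, if the arm or the gripper's body presses on something with over 40 N, if the wrist force passes 120 N, or if a joint passes its speed limit or range.

## Robot

A 6-joint arm with a two-finger parallel gripper is mounted at the origin on the work surface. World frame = base frame: x ahead of the robot, y to its left, z up, the work surface at z = 0. Lengths are in m, angles in rad, forces in N, time in s.
With the tool pointing down it reaches from about 0.35 to 0.975 m from the base axis. Payload 4.9 kg.
Tool frame: the origin (TCP) lies on the centre line of the jaws, within the pads' length; the fingertips stand ctrl.nose_length ahead of it and the grasp point (between the pads) lies 2 mm behind it (ctrl.nose_length is the distance from the TCP to the fingertips, in m); z points along the fingers, y is the direction in which the jaws open and shut (so a half turn about z gives the same grasp; the last joint's range is limited). The gripper opens to 85 mm and grips with 20 to 120 N. Pads are 22 mm wide; open, the fingers measure 114 mm over their backs; the gripper's body (76 mm by 85 mm) begins 54 mm behind the grasp point. The pads swing forward as they close: fully open they stand 13 mm farther back than shut.
Start: joints at [-1.251, 0.053, 1.613, -0, 1.476, -0.119], TCP at [0.266, -0.566, 0.248] pointing down, gripper open.
Joint ranges: [-3.01, 3.01], [-1.01, 2.22], [0.06, 2.58], [-1.02, 4.17], [0.09, 2.62], [-3.14, 3.14]. Speed limits (rad/s): [2.57, 2.57, 3.14, 3.14, 3.14, 3.14].

## Interface

Orientations are given as a rotation vector (axis times angle).
In Python, from station import sensors, get_image, order, ctrl gives the robot as it stands.
- The arm moves only by the tool move_arm, never from a script. Its argument "increments" is a list of rows, each a list of 5 numbers: the shift along the tool's x, y, z in cm, then the turn about the tool's z in degrees, then the finger opening in cm, from 0 to 8.54. In form: [[dx, dy, dz, twist, gripper], ...]. A call has 1 to 5 rows; each row is the pose to reach, as a shift and turn from the pose commanded when the call began, along the tool's axes at that moment; what a row does not reach only later rows make up. A row lasts 1/8 s, in which the tool goes at most 62.5 mm and 10.7 degrees, less where a joint would pass 70% of its speed; a pose out of reach is approached as far as the arm can. A call with a gripper value outside its range is refused whole. The fingers move at their own pace and stop on an object; "newtons" is the grip in N (left out, the last holds). Time passes only in rows, so rows that repeat a pose let the fingers close. It gives the time, the measured TCP pose, the force and the opening at its end, in the units of the state.
- sensors.get_obs(): the state, without advancing time (a new reading comes with each control period).
- get_image(name): name is "scene" or "top"; returns a dict with "image" (420x560x3 uint8, red, green, blue), "K" (3x3 intrinsics, pixels), "D" ([k1, k2, p1, p2, k3] as OpenCV has them; the pictures are not rectified), "R" (3x3) and "t" (3): a world point X has camera coordinates R X + t. Camera axes: x right, y down, z forward; pixel columns grow to the right and rows downward; lengths in m; the calibration is good to about 2 mm. A picture is of the moment at which its call begins. There is no depth.
- order.finish_job(): hands the job in, once; it reports no verdict.
The state is a dict: "t": time; "q": joint angles; "dq": joint speeds; "effort": joint torques, N m; "tool_pos": TCP position; "tool_rot": TCP orientation; "contact_force": force on the tool from outside, world axes, zero at the start; "wrist_torque": the same for the moment, N m; "opening": finger opening in m.
Only numpy, scipy, OpenCV 4.12 (cv2) and the standard library are available. Lean on these libraries where they do the work, as an engineer would, in place of code of your own. Each camera call takes 0.05 s, during which the arm holds its last target.

## Working session

There is one attempt and no reset: what is moved stays moved. The work goes in short steps, Python scripts to look and compute and a tool call to move; the robot and the scene stay as the last step left them, time stands still between calls to the robot, and variables do not carry over. Pictures are saved under pics/ and viewed, and the job is handed in when it is done.

Besides the shell and the picture viewer there is one more tool, called after ">>>" as a command line: name --pt "numbers of a row" for each row, then --argument value for the rest. move_arm: Moves the arm, as the interface text tells. Its arguments: {"type":"object","properties":{"increments":{"type":"array"},"newtons":{"type":"number"}},"required":["increments"]}

```bash
mkdir -p pics; python3 - <<'E'
from station import sensors, get_image, order, ctrl
import cv2,pickle
o=sensors.get_obs(); print(o, ctrl.nose_length)
for n in("scene","top"):
    d=get_image(n); pickle.dump(d,open(f"{n}0.pkl","wb")); cv2.imwrite(f"pics/{n}0.png",d["image"][...,::-1])
    print(n,d["K"],d["D"],d["R"],d["t"])
E
```

```text
{'t': 0.0, 'q': array([-1.25099093e+00,  5.33488213e-02,  1.61428687e+00,  1.74740161e-05,
        1.47603369e+00, -1.18994931e-01]), 'dq': array([ 2.82184603e-05,  8.52561016e-04,  4.79549449e-04,  3.54172811e-04,
       -1.29255787e-03,  2.69208021e-04]), 'effort': array([ 7.92059072e-04, -3.93679941e+01, -3.70175457e+01, -2.35314377e-05,
        7.08013598e-03, -1.96632151e-06]), 'tool_pos': array([ 0.26535303, -0.56521769,  0.24707224]), 'tool_rot': array([-3.06426506e+00, -6.83296777e-01,  2.99602447e-04]), 'contact_force': array([ 0.09228274,  0.14709897, -0.27914416]), 'wrist_torque': array([-0.03838466,  0.01411803,  0.0442286 ]), 'opening': 0.08544132337601044} 0.017
scene [[404.9683751    0.         275.51808714]
 [  0.         404.9683751  207.02800132]
 [  0.           0.           1.        ]] [-0.11869091  0.          0.          0.          0.        ] [[ 0.70619146  0.70801389 -0.00315441]
 [ 0.46347646 -0.46564232 -0.75390106]
 [-0.53524125  0.53093649 -0.6569804 ]] [-0.41447283 -0.13088736  1.13668163]
top [[385.19522002   0.         278.45627598]
 [  0.         385.19522002 212.11733285]
 [  0.           0.           1.        ]] [0.00427477 0.         0.         0.         0.        ] [[-0.01557832 -0.99863171  0.04992017]
 [-0.99287232  0.00954986 -0.11879962]
 [ 0.11816034 -0.05141505 -0.99166256]] [0.0125436  0.57054754 0.79044071]
```

View pics/scene0.png

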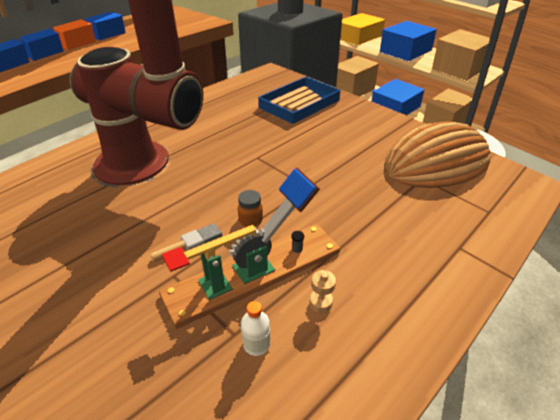

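View pics/top0.png

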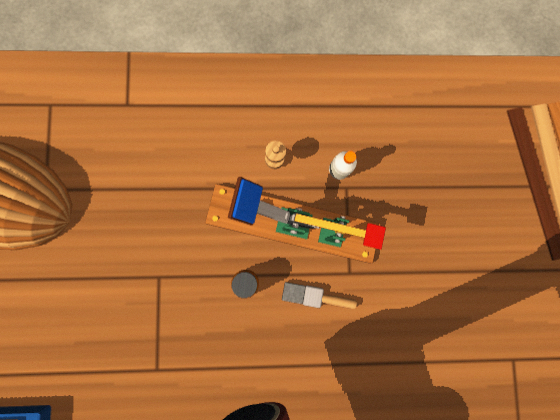

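The top view shows the rest lying along roughly world +y. The tab is at about (374,236), the pad at (246,200), and the glue, spool, varnish and brush are around it. I'll zoom in for exact corners.

```bash
python3 - <<'E'
import pickle,cv2
d=pickle.load(open("top0.pkl","rb"))["image"][...,::-1]
cv2.imwrite("pics/topz.png",cv2.resize(d[165:275,195:395],None,fx=4,fy=4,interpolation=cv2.INTER_CUBIC))
d=pickle.load(open("scene0.pkl","rb"))["image"][...,::-1]
cv2.imwrite("pics/scz.png",cv2.resize(d[160:330,145:345],None,fx=3.5,fy=3.5,interpolation=cv2.INTER_CUBIC))
E
```

```text
(no output)
```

View pics/topz.png

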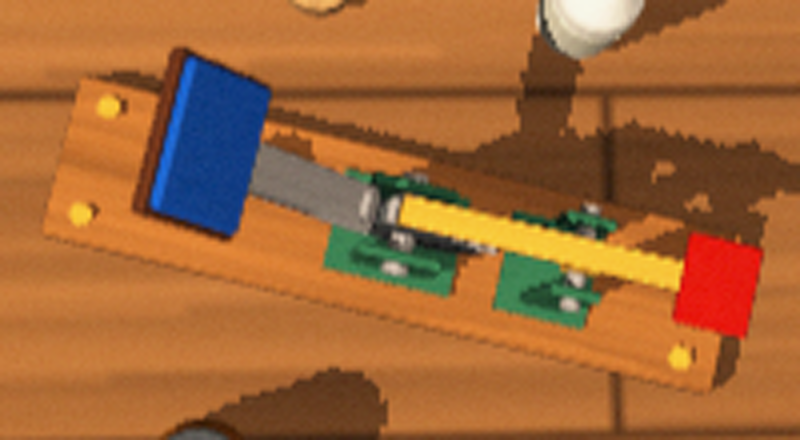

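View pics/scz.png

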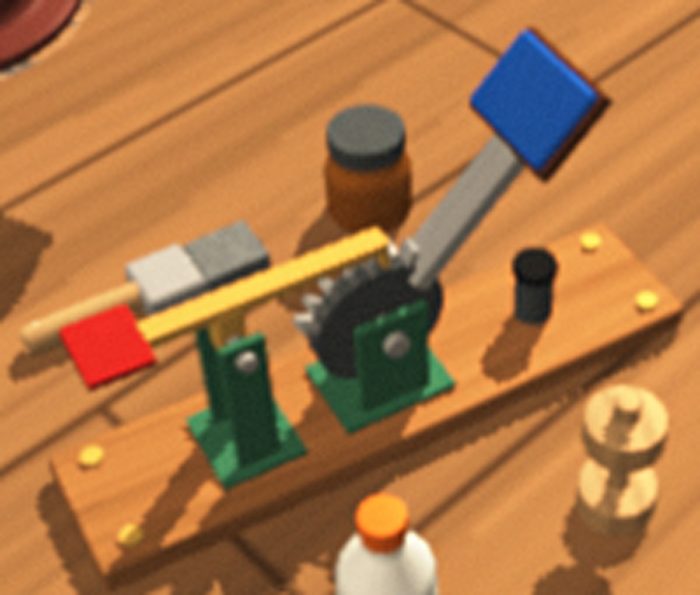

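```bash
cat > fit.py <<'E'
import pickle,cv2,numpy as np
from scipy.optimize import least_squares
def proj(d,X):
    return cv2.projectPoints(np.asarray(X,float),cv2.Rodrigues(d["R"])[0],d["t"],d["K"],d["D"])[0][:,0]
def frame(P,x,y,yaw):
    c,s=np.cos(yaw),np.sin(yaw); P=np.asarray(P,float); return np.c_[x+c*P[:,0]-s*P[:,1],y+s*P[:,0]+c*P[:,1],P[:,2]]
def tab(p):
    pts=np.array([[-62+a*18,b*22,27] for a,b in((1,-1),(-1,-1),(-1,1),(1,1))]+[[-62,0,27]])/1e3
    c,s=np.cos(p),np.sin(p)  # tab down: rotate x- side down
    return np.c_[c*pts[:,0]+s*pts[:,2]-.085, pts[:,1], -(-s*pts[:,0])+c*pts[:,2]+.105]
def pad(q):
    e=.8-q; pts=np.array([[150+a*25,b*34,16] for a,b in((1,-1),(-1,-1),(-1,1),(1,1))]+[[150,0,16]])/1e3
    c,s=np.cos(e),np.sin(e)
    return np.c_[c*pts[:,0]-s*pts[:,2],pts[:,1],s*pts[:,0]+c*pts[:,2]+.07]
E
python3 - <<'E'
from fit import *
T=pickle.load(open("top0.pkl","rb"));S=pickle.load(open("scene0.pkl","rb"))
zt=lambda L:(np.array(L,float)+.5)/4-.5+[195,165]
zs=lambda L:(np.array(L,float)+.5)/3.5-.5+[145,160]
tt=zt([(691,233),(762,250),(745,337),(673,318)]); pt=zt([(188,55),(271,88),(233,238),(153,212)]); bt=zt([(82,78),(43,235),(713,390)])
ts=zs([(112,306),(155,356),(92,387),(60,336)]); ps=zs([(530,30),(603,95),(545,170),(470,100)]); bs=zs([(602,225),(683,308),(107,570),(52,460)])
# rest frame orders: +x = pad end ; rest y ~ -world x
def model(v):
    x,y,yaw,q,p,x0=v
    tb=tab(p); pd=pad(q)
    B=np.array([[x0+.375,-.045,.018],[x0+.375,.045,.018],[x0,.045,.018],[x0,-.045,.018]])
    f=lambda d,P:proj(d,frame(P,x,y,yaw))
    r=[f(T,tb[:4])-tt, f(T,pd[:4])-pt[[0,1,2,3]], f(T,B[:3])-bt,
       f(S,tb[:4])-ts[[1,2,3,0]], f(S,pd[:4])-ps[[1,2,3,0]], f(S,B)-bs[[1,0,3,2]]]
    return r
s=least_squares(lambda v:np.concatenate(model(v)).ravel(),[.55,0,1.4,0,0,-.2],loss="soft_l1")
print(s.x,s.cost)
for r in model(s.x): print(r.round(1).tolist())
x,y,yaw,q,p,x0=s.x
print("tab",frame(tab(0),x,y,yaw)[4],"tabfree",frame(tab(.3),x,y,yaw)[4]);
for k in(0,q,.4,.8):print("pad",k,frame(pad(k),x,y,yaw)[4])
# bystanders (top image): cap/lid tops at known height
def back(d,uv,z):
    n=cv2.undistortPoints(np.array([[uv]],float),d["K"],d["D"])[0,0]; r=d["R"].T@np.r_[n,1]; c=-d["R"].T@d["t"]
    return c+r*(z-c[2])/r[2]
print("glue",back(T,(351,157),.115),"varn",back(T,(244,284),.07),"spool",back(T,(276,147),.09),"brush",back(T,(285,293),.01),back(T,(357,304),.01))
E
```

```text
[ 0.54880824 -0.02829299  1.3261565   0.05311737  0.02954075 -0.18666711] 22.990199286549622
[[-0.3, -1.2], [0.0, -1.0], [-0.2, -0.2], [-0.4, 0.2]]
[[-0.8, -0.4], [-0.8, -0.0], [-0.2, -0.9], [-1.6, -1.2]]
[[-0.8, -1.2], [-1.4, -0.5], [-0.3, 0.6]]
[[0.1, 1.4], [-1.9, 1.2], [-1.4, -1.1], [3.0, -0.7]]
[[-1.6, 0.3], [-2.9, 0.3], [-1.1, 0.1], [-1.6, -0.2]]
[[0.3, -1.0], [-0.8, -2.0], [-2.7, -1.0], [-2.0, 2.3]]
tab [ 0.51320383 -0.17091601  0.132     ] tabfree [ 0.51580711 -0.16048786  0.11247183]
pad 0 [0.57134034 0.06196537 0.18875072]
pad 0.05311737262124457 [0.57283562 0.0679551  0.18364414]
pad 0.4 [0.58076222 0.09970725 0.14314973]
pad 0.8 [0.58513928 0.1172407  0.086     ]
glue [ 0.6694371 -0.135895   0.115    ] varn [0.42289034 0.07815151 0.07      ] spool [0.69728376 0.0111816  0.09      ] brush [ 0.39830866 -0.00723486  0.01      ] [ 0.37187992 -0.16272136  0.01      ]
```

```bash
cat > go.py <<'E'
from fit import *
from station import sensors
from scipy.spatial.transform import Rotation as Ro
REST=(0.5488,-0.0283,1.3262)
def rel(tip_rest, lo=0.017):
    """shift (cm, tool axes) to bring the shut fingertips to a rest-frame point, and twist(deg) to align tool x with rest x"""
    o=sensors.get_obs(); R=Ro.from_rotvec(o["tool_rot"]).as_matrix()
    tgt=frame([tip_rest],*REST)[0]+[0,0,lo]
    d=R.T@(tgt-o["tool_pos"])*100
    ax=R.T@np.array([np.cos(REST[2]),np.sin(REST[2]),0]); tw=np.degrees(np.arctan2(ax[1],ax[0])); tw=(tw+90)%180-90
    return d.round(2),round(tw,1)
def state():
    o=sensors.get_obs(); c,s=np.cos(REST[2]),np.sin(REST[2]); p=o["tool_pos"]-[REST[0],REST[1],.017]
    print("t",o["t"].__round__(2),"tip rest mm",(np.array([c*p[0]+s*p[1],-s*p[0]+c*p[1],p[2]])*1e3).round(1),"F",np.round(o["contact_force"],1),"open",round(o["opening"],4),"q6",round(o["q"][5],2))
E
python3 - <<'E'
from go import *
state(); print(rel([-.150,0,.17]))
E
```

```text
t 0.1 tip rest mm [-589.6  145.   230.2] F [-0.1  0.8  0.6] open 0.0856 q6 -0.12
(array([ 39.  , -24.93,   6.07]), np.float64(-50.8))
```

>>> move_arm --pt "5 -3.2 0 -10 0" --pt "10 -6.4 0 -20 0" --pt "15 -9.6 0 -30 0" --pt "20 -12.8 0 -40 0" --pt "25 -16 0 -50.8 0"

```text
t: 0.72
tool_pos: [0.4244, -0.3128, 0.2479]
tool_rot: [-2.472, -1.939, -0.0]
contact_force: [0.3, -1.1, 0.3]
opening: 0.0003
```

```bash
python3 - <<'E'
from go import *
state(); print(rel([-.150,0,.17]))
E
```

```text
t 0.72 tip rest mm [-306.2   51.8  230.9] F [ 0.3 -1.1  0.3] open 0.0003 q6 -0.54
(array([15.6 ,  5.24,  6.09]), np.float64(0.2))
```

>>> move_arm --pt "5 1.7 1 0 0" --pt "10 3.4 3 0 0" --pt "15 5.0 5 0 0" --pt "15.2 5.1 5.8 0 0" --pt "15.2 5.1 5.8 0 0"

```text
t: 1.35
tool_pos: [0.5098, -0.1796, 0.1892]
tool_rot: [-2.476, -1.931, 0.002]
contact_force: [-0.8, -0.5, 0.0]
opening: -0.0004
```

```bash
cat > look.py <<'E'
import sys,cv2,numpy as np
from station import get_image
n=sys.argv[1]
a=get_image("scene")["image"][150:330,145:345,::-1]; b=get_image("top")["image"][155:285,195:415,::-1]
a=cv2.resize(a,(400,360),interpolation=cv2.INTER_CUBIC); b=cv2.resize(b,(400,236),interpolation=cv2.INTER_CUBIC)
c=np.zeros((360,800,3),np.uint8); c[:,:400]=a; c[:236,400:]=b; cv2.imwrite(f"pics/{n}.png",c)
E
python3 look.py a1; python3 - <<'E'
from go import *
state(); print(rel([-.150,0,.14]))
E
```

```text
t 1.45 tip rest mm [-157.4    0.6  173.7] F [-0.7 -0.6  0. ] open -0.0001 q6 -0.23
(array([0.74, 0.05, 3.37]), np.float64(-0.2))
```

View pics/a1.png

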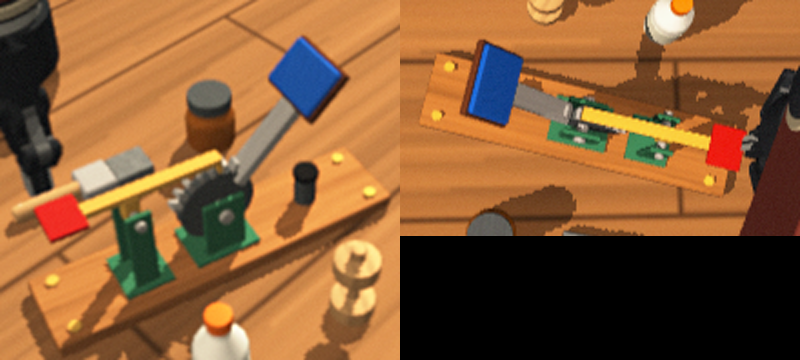

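```bash
python3 - <<'E'
from go import *
o=sensors.get_obs(); print(o["tool_pos"],Ro.from_rotvec(o["tool_rot"]).as_matrix().round(2))
for n in("scene","top"):
    d=pickle.load(open(n+"0.pkl","rb")); print(n,proj(d,[o["tool_pos"]-[0,0,.017],o["tool_pos"],frame(tab(0),*REST)[4]]))
E
```

```text
[ 0.51015304 -0.18085849  0.19074476] [[ 0.25  0.97  0.  ]
 [ 0.97 -0.25 -0.  ]
 [-0.    0.   -1.  ]]
scene [[163.38852005 243.08600239]
 [161.40281399 235.71562695]
 [173.86127189 258.03256923]]
top [[387.08783381 235.46100458]
 [390.30729461 234.88804232]
 [374.56364901 235.20999841]]
```

The view agrees with the model: the fingertips show at about (164,246) in the scene image, against a predicted (163,243). Now I'll press the tab.

>>> move_arm --pt "0.4 0 1.5 0 0" --pt "0.7 0 3.0 0 0" --pt "0.7 0 3.8 0 0" --pt "0.7 0 4.2 0 0" --pt "0.7 0 4.6 0 0"

```text
t: 2.08
tool_pos: [0.5123, -0.1736, 0.1448]
tool_rot: [2.477, 1.931, -0.001]
contact_force: [-2.5, -2.4, 3.0]
opening: 0.0002
```

```bash
python3 - <<'E'
from go import *
state()
E
```

```text
t 2.08 tip rest mm [-149.8    0.2  127.8] F [-2.5 -2.4  3. ] open 0.0002 q6 -0.22
```

>>> move_arm --pt "0.1 0 0.3 0 0" --pt "0.25 0 0.6 0 0" --pt "0.4 0 0.9 0 0" --pt "0.5 0 1.1 0 0" --pt "0.6 0 1.3 0 0"

```text
t: 2.7
tool_pos: [0.514, -0.1686, 0.1335]
tool_rot: [2.475, 1.93, -0.003]
contact_force: [-7.0, -7.4, 17.2]
opening: -0.0
```

```bash
python3 look.py a2; python3 - <<'E'
from go import *
state()
E
```

```text
t 2.8 tip rest mm [-144.6   -0.2  116.6] F [-5.8 -7.3 12. ] open 0.0001 q6 -0.21
```

View pics/a2.png

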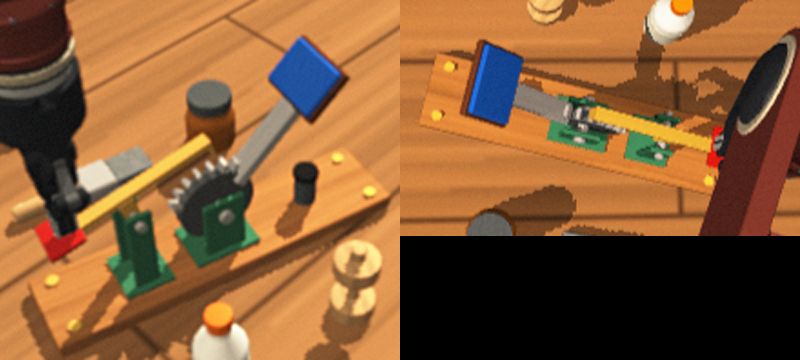

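>>> move_arm --pt "-0.2 0 0.1 0 0" --pt "-0.3 0 0.2 0 0" --pt "-0.3 0 0.3 0 0" --pt "-0.3 0 0.3 0 0"

```text
t: 3.3
tool_pos: [0.5141, -0.1691, 0.1332]
tool_rot: [-2.476, -1.932, -0.004]
contact_force: [-9.6, 4.8, 25.7]
opening: 0.0001
```

```bash
python3 - <<'E'
from go import *
state()
E
```

```text
t 3.3 tip rest mm [-145.    -0.4  116.2] F [-9.6  4.8 25.7] open 0.0001 q6 -0.21
```

The force rose to 26 N with only 0.4 mm of motion, so the pawl is on its stop. Lifting straight off.

>>> move_arm --pt "-0.1 0 -0.5 0 0" --pt "-0.2 0 -3 0 0" --pt "-0.2 0 -7 0 0" --pt "-0.2 0 -12 0 0" --pt "-0.2 0 -14 0 0"

```text
t: 3.92
tool_pos: [0.5132, -0.1714, 0.2706]
tool_rot: [2.476, 1.931, 0.004]
contact_force: [-0.1, 0.9, -0.0]
opening: -0.0001
```

```bash
python3 look.py a3; python3 - <<'E'
from go import *
state(); print(rel([.13,0,.26]))
E
```

```text
t 4.03 tip rest mm [-1.478e+02 -2.000e-01  2.530e+02] F [ 1.3 -0.4 -0.2] open 0.0003 q6 -0.22
(array([27.78, -0.06, -0.69]), np.float64(-0.1))
```

View pics/a3.png

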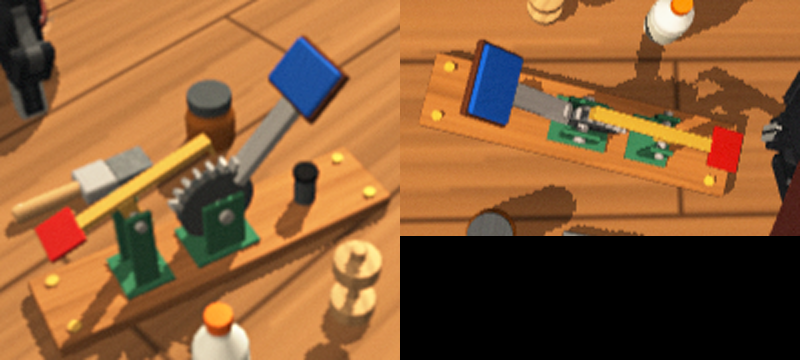

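The pawl stays up. The hook end moved from about (222,155) to (207,140) in the crop, well clear of the teeth. I'll check the angle from the tab corners.

```bash
python3 - <<'E'
from go import *
import cv2
from station import get_image
from scipy.optimize import minimize
S={n:get_image(n) for n in("scene","top")}
C={}
for n,d in S.items():
    im=d["image"].astype(int); m=(im[...,0]>170)&(im[...,1]<60)&(im[...,2]<60); 
    k,l,st,ce=cv2.connectedComponentsWithStats(m.astype(np.uint8)); i=1+st[1:,4].argmax(); C[n]=ce[i]
    print(n,ce[i],st[i,4])
for p in(0,.1,.2,.25,.3,.35): print(p,[np.round(proj(S[n],frame(tab(p),*REST)[4:])[0]-C[n],1).tolist() for n in C])
for n in C:
    im=pickle.load(open(n+"0.pkl","rb"))["image"].astype(int); m=(im[...,0]>170)&(im[...,1]<60)&(im[...,2]<60)
    k,l,st,ce=cv2.connectedComponentsWithStats(m.astype(np.uint8)); i=1+st[1:,4].argmax(); print("before",n,ce[i],st[i,4])
E
```

```text
scene [174.47206704 266.53910615] 358
top [373.41176471 236.88795518] 357
0 [[-0.6, -8.5], [1.2, -1.7]]
0.1 [[1.7, -6.7], [-1.4, -1.8]]
0.2 [[4.2, -5.0], [-4.2, -2.1]]
0.25 [[5.6, -4.2], [-5.6, -2.2]]
0.3 [[7.1, -3.4], [-7.2, -2.4]]
0.35 [[8.6, -2.6], [-8.8, -2.5]]
before scene [174.91899441 258.2877095 ] 358
before top [373.98345154 235.8321513 ] 423
```

My rotation had the wrong sign on x: the tab moves back as it goes down. I'll fix that and recheck.

```bash
sed -i 's/c\*pts\[:,0\]+s\*pts\[:,2\]-.085/c*pts[:,0]-s*pts[:,2]-.085/' fit.py; python3 - <<'E'
from go import *
C={"scene":[174.47,266.54],"top":[373.41,236.89]}; B={"scene":[174.92,258.29],"top":[373.98,235.83]}
for p in(0,.1,.2,.25,.3,.35):
    print(p,[(np.round(proj(d,frame(tab(p),*REST)[4:])[0]-proj(d,frame(tab(0),*REST)[4:])[0]-np.array(C[n])+B[n],1)).tolist() for n,d in ((n,pickle.load(open(n+"0.pkl","rb"))) for n in C)])
print(rel([.125,0,.26]))
E
```

```text
0 [[0.4, -8.2], [0.6, -1.1]]
0.1 [[-0.2, -5.3], [0.8, -0.6]]
0.2 [[-0.5, -2.4], [0.7, -0.2]]
0.25 [[-0.5, -1.0], [0.5, 0.0]]
0.3 [[-0.4, 0.4], [0.2, 0.2]]
0.35 [[-0.2, 1.7], [-0.2, 0.3]]
(array([27.27,  0.09, -1.06]), np.float64(-0.1))
```

The pawl reads about 0.29 rad, which is free. Moving over the pad at height.

>>> move_arm --pt "6 0 -0.5 0 0" --pt "12 0 -0.5 0 0" --pt "18 0 -0.5 0 0" --pt "23 0 -0.5 0 0" --pt "23.8 0 -0.5 0 0"

```text
t: 4.75
tool_pos: [0.5693, 0.0616, 0.2697]
tool_rot: [-2.47, -1.934, 0.006]
contact_force: [0.1, -1.0, -0.1]
opening: -0.0002
```

>>> move_arm --pt "0 0 0 0 0" --pt "0 0 2 0 0" --pt "0 0 4 0 0" --pt "0 0 4.5 0 0" --pt "0 0 4.5 0 0"

```text
t: 5.38
tool_pos: [0.5699, 0.0584, 0.2272]
tool_rot: [-2.477, -1.93, 0.002]
contact_force: [0.3, 0.2, 0.4]
opening: 0.0
```

```bash
python3 look.py a4; python3 - <<'E'
from go import *
state(); print(rel([.093,0,.184]))
E
```

```text
t 5.47 tip rest mm [ 8.960e+01 -2.000e-01  2.119e+02] F [ 0.5 -0.7 -0.4] open -0.0 q6 0.22
(array([ 0.34, -0.03,  2.79]), np.float64(-0.1))
```

View pics/a4.png

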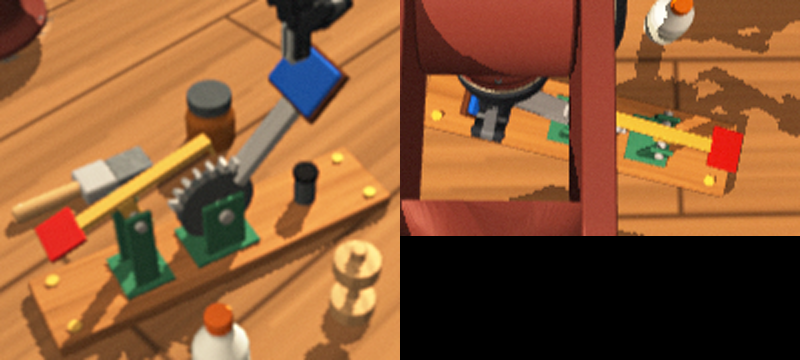

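The tips are just above the pad, at about (295,50) in the crop. Pushing along the arc.

>>> move_arm --pt "0.3 0 1.5 0 0" --pt "0.4 0 2.3 0 0" --pt "0.6 0 2.9 0 0" --pt "1.0 0 3.5 0 0" --pt "1.6 0 4.1 0 0"

```text
t: 6.1
tool_pos: [0.5751, 0.0743, 0.1884]
tool_rot: [2.476, 1.93, 0.002]
contact_force: [-0.3, -1.5, 5.2]
opening: -0.0001
```

```bash
python3 look.py a5; python3 - <<'E'
from go import *
state(); print(rel([.124,0,.143]))
E
```

```text
t 6.2 tip rest mm [106.2  -0.3 170.4] F [ 1.1 -0.7  1.3] open 0.0001 q6 0.25
(array([ 1.78, -0.03,  2.74]), np.float64(-0.1))
```

View pics/a5.png

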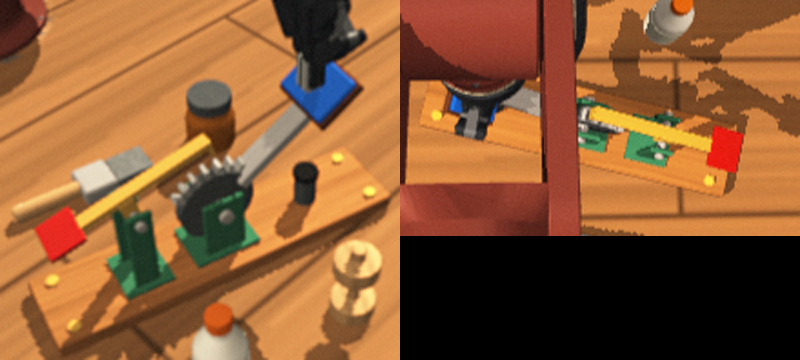

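The arm is moving down under 1–5 N and the pawl is untouched. Continuing.

>>> move_arm --pt "0.5 0 0.7 0 0" --pt "0.9 0 1.4 0 0" --pt "1.3 0 2.1 0 0" --pt "1.8 0 2.8 0 0" --pt "2.1 0 3.5 0 0"

```text
t: 6.82
tool_pos: [0.5803, 0.0954, 0.1532]
tool_rot: [2.477, 1.931, 0.004]
contact_force: [-0.5, 1.7, 6.9]
opening: -0.0001
```

```bash
python3 - <<'E'
from go import *
state(); print(rel([.14,0,.105]))
E
```

```text
t 6.83 tip rest mm [127.6  -0.6 136.2] F [-0.5  1.7  6.9] open -0.0001 q6 0.28
(array([ 1.23, -0.07,  3.12]), np.float64(-0.1))
```

>>> move_arm --pt "0.3 0 0.7 0 0" --pt "0.6 0 1.4 0 0" --pt "0.9 0 2.1 0 0" --pt "1.1 0 2.8 0 0" --pt "1.2 0 3.4 0 0"

```text
t: 7.45
tool_pos: [0.5832, 0.1072, 0.1188]
tool_rot: [2.478, 1.932, 0.005]
contact_force: [0.7, 3.8, 6.0]
opening: -0.0003
```

```bash
python3 look.py a6; python3 - <<'E'
from go import *
state(); print(rel([.148,0,.086]))
E
```

```text
t 7.55 tip rest mm [139.1   0.  100.9] F [0.2 0.8 2.1] open 0.0002 q6 0.3
(array([0.89, 0.  , 1.49]), np.float64(-0.1))
```

View pics/a6.png

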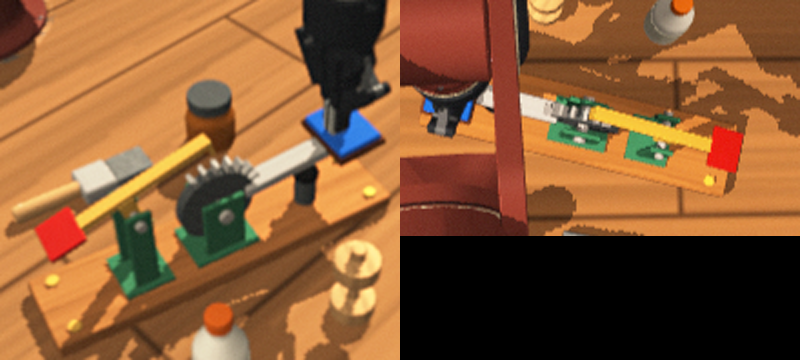

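>>> move_arm --pt "0.2 0 0.4 0 0" --pt "0.4 0 0.8 0 0" --pt "0.5 0 1.1 0 0" --pt "0.5 0 1.3 0 0" --pt "0.5 0 1.5 0 0"

```text
t: 8.18
tool_pos: [0.5834, 0.1112, 0.1031]
tool_rot: [-2.477, -1.931, 0.0]
contact_force: [-1.5, -2.8, 3.7]
opening: -0.0002
```

```bash
python3 - <<'E'
from go import *
state(); print(rel([.148,0,.086]))
E
```

```text
t 8.18 tip rest mm [143.8   0.2  86.1] F [-1.5 -2.8  3.7] open -0.0002 q6 0.31
(array([0.42, 0.02, 0.01]), np.float64(-0.1))
```

>>> move_arm --pt "0 0 0.1 0 0" --pt "0 0 0.2 0 0" --pt "0 0 0.3 0 0" --pt "0 0 0.3 0 0"

```text
t: 8.68
tool_pos: [0.5836, 0.1112, 0.1029]
tool_rot: [-2.477, -1.932, 0.002]
contact_force: [-8.1, -2.8, 16.0]
opening: 0.0001
```

```bash
python3 - <<'E'
from go import *
state()
E
```

```text
t 8.68 tip rest mm [143.8   0.   85.9] F [-8.1 -2.8 16. ] open 0.0001 q6 0.31
```

The arm is on its stop: tip at 85.9 mm against 86 expected, with the force rising to 16 N and no motion. Lifting off and away towards the +x_rest side.

>>> move_arm --pt "0 0 -0.5 0 0" --pt "0 0 -3 0 0" --pt "0 0 -8 0 0" --pt "0 0 -13 0 0" --pt "0 0 -16 0 0"

```text
t: 9.3
tool_pos: [0.584, 0.1119, 0.2626]
tool_rot: [2.477, 1.932, 0.005]
contact_force: [0.8, 0.1, 0.0]
opening: -0.0002
```

>>> move_arm --pt "6 0 0 0 0" --pt "12 0 0 0 0" --pt "18 0 0 0 0" --pt "20 0 0 0 0" --pt "20 0 0 0 0"

```text
t: 9.93
tool_pos: [0.6318, 0.3061, 0.2589]
tool_rot: [-2.475, -1.934, 0.003]
contact_force: [0.2, -1.0, -1.0]
opening: 0.0003
```

```bash
python3 look.py a7; python3 - <<'E'
from go import *
from station import get_image
state()
for n in("scene","top"):
    d=get_image(n)
    pickle.dump(d,open(n+"1.pkl","wb")); im=d["image"].astype(int)
    for nm,m,M in(("red",(im[...,0]>170)&(im[...,1]<60)&(im[...,2]<60),tab(.3)),("blue",(im[...,2]>130)&(im[...,0]<60)&(im[...,1]<110),pad(.8))):
        m=m.copy(); 
        uv=proj(d,frame(M,*REST)[4:])[0]
        k,l,st,ce=cv2.connectedComponentsWithStats(m.astype(np.uint8)); i=1+np.argmin(np.linalg.norm(ce[1:]-uv,axis=1)+ (st[1:,4]<60)*1e3); print(n,nm,ce[i].round(1),st[i,4],"model",uv.round(1))
    for q in(.7,.75,.8): print(q,proj(d,frame(pad(q),*REST)[4:])[0].round(1))
E
```

```text
t 10.03 tip rest mm [ 3.427e+02 -3.000e-01  2.427e+02] F [-0.2 -0.2  0.6] open 0.0 q6 0.59
scene red [174.5 266.5] 360 model [173.  266.7]
scene blue [103.6  17.7] 86 model [315.3 217.2]
0.7 [314.8 212.2]
0.75 [315.1 214.7]
0.8 [315.3 217.2]
top red [373.3 236.9] 352 model [374.2 236.4]
top blue [225.7 196.8] 154 model [223.6 202.3]
0.7 [224.1 201.5]
0.75 [223.8 201.9]
0.8 [223.6 202.3]
```

View pics/a7.png

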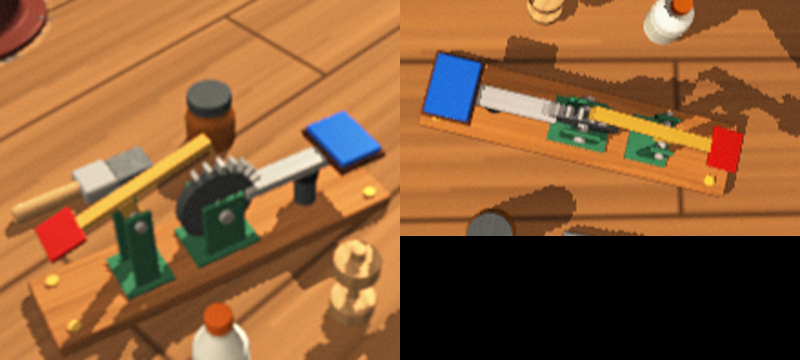

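```bash
python3 - <<'E'
from station import order,sensors
print(order.finish_job(), sensors.get_obs()["t"])
E
```

```text
the job is handed in; nothing more can be done
the job is handed in; nothing more can be done
```

The pawl is fully free and stayed free, and the padded arm is level on its stop. I handed the job in at about 10 s of the 38 s allowed, with the gripper shut, clear of everything and reading no contact force.

- **Pawl:** I pressed the red tab with the shut fingertips to the pawl's stop. The reading rose to 26 N vertically (about 28 N in all) with only 0.4 mm of movement. Released, it measured about 0.29 rad in the images. After the arm push, the tab had not moved by more than 0.1 pixel.
- **Arm:** With the pawl free, the pad went down under forces of about 1–7 N. It stopped with the tips at 85.9 mm (86 mm expected), where the force rose to 16 N without further movement. The final picture shows the arm on its post.
- **Bystanders:** By eye, the glue, varnish, spool and brush are where they were in the earlier pictures. I did not measure them again.

**Checks that disagreed or failed:**
- My first tab model had a sign error. I found it when the predicted tab position did not match the picture, and corrected it before touching the arm. The press had been steered with it, and that caused sideways forces of up to about 10 N on the tab.
- The colour search for the pad failed in the scene view and caught only part of the pad in the top view. I read the pad position by eye instead; it came out about 3 pixels from the model for level.

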